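Free the locked centrifuge lid through its emergency release hole

ROBOT

A 6-joint arm with a two-finger parallel gripper is mounted at the origin on the work surface; the furniture and walls round the work are solid. World frame = base frame: x ahead of the robot, y to its left, z up, the work surface at z = 0. Lengths are in mm, angles in rad, forces in N, time in s.
With the tool pointing down it reaches from about 350 to 775 mm from the base axis. Payload 7.3 kg.
Tool frame: the origin (TCP) lies on the centre line of the jaws, within the pads' length; the fingertips stand 22 mm ahead of it and the grasp point (between the pads) lies 3 mm ahead of it; z points along the fingers, y is the direction in which the jaws open and shut (so a half turn about z gives the same grasp; the last joint's range is limited). The gripper opens to 92 mm and grips with 3 to 60 N. Pads are 19 mm wide; open, the fingers measure 130 mm over their backs; the gripper's body (75 mm by 190 mm) begins 47 mm behind the grasp point.
Start: joints at [-1.455, 0.342, 1.524, -0, 1.275, -0.146], TCP at [135.902, -507.123, 248.741] pointing down, gripper open.
Joint ranges: [-2.53, 2.53], [-0.77, 2.02], [0.04, 2.7], [-1, 4.14], [0.28, 2.66], [-3.11, 3.11]. Speed limits (rad/s): [2.57, 2.57, 3.14, 3.14, 3.14, 3.14].

INTERFACE

Orientations are given as [roll, pitch, yaw] about the fixed x, y, z axes, in that order (R = Rz(yaw) Ry(pitch) Rx(roll)).
In Python, from plant import get_obs, capture, bot, spot_in gives the robot as it stands.
- The arm moves only by the shell command python3 -m handwheel 'ROWS' [OPENING]. ROWS is JSON, a list of rows, each a list of 2 entries, a list of its own where there are three numbers: the shift along the world's x, y, z in mm, then the turn, a rotation vector about the world's x, y, z in rad. In form: [[[x, y, z], [wx, wy, wz]], ...]. A call has 1 to 12 rows; each row shifts and turns the commanded pose from where the row before left it; what a row does not reach is not made up. A row lasts 1/8 s, in which the tool goes at most 62.5 mm and 10.7 degrees, less where a joint would pass 70% of its speed; a pose out of reach is approached as far as the arm can. A call is refused whole if a number of a shift passes 62.5 or a number of a turn 0.188, either way. A call with a gripper value outside its range is refused whole. OPENING is the closure, from 0 (fully open) to 1 (shut), set as the call begins (- or left out, the last holds). The fingers move at their own pace and stop on an object; the grip force is fixed at half the most. Time passes only in rows, so rows that do not move let the fingers close. It gives the time, the measured TCP pose, the force and the opening at its end, in the units of the state.
- get_obs(): the state, without advancing time (a new reading comes with each control period).
- capture(name): name is "scene" or "top" or "wrist"; returns a dict with "img" (420x560x3 uint8, red, green, blue), "fx", "fy", "cx", "cy" (pixels), "cam_to_world" (4x4, takes a point from camera to world coordinates). Camera axes: x right, y up, looking along -z (the intrinsics and any distortion apply to the point x, -y, -z); pixel columns grow to the right and rows downward; lengths in mm; the calibration is good to about 2 mm. A picture is of the moment at which its call begins. There is no depth.
- bot.close_job(): hands the job in, once; it reports no verdict.
Trained networks look in the newest picture that a camera, given by its name, has taken for a name from the list of things; names that differ only in an ending like _2 or _b are one class to them, and where a whole thing is asked for, a point or a joint stands for the part that bears it (a point fixed in the world has none). Each returns a list of dicts, best first, with "score" (0 to 1); they miss things now and then, are a little off and sometimes report something else, mostly with a low value. They report only what shows in the picture. A call takes as long as a camera call. They do not tell look-alikes from the thing itself.
- spot_in(thing, camera): "xyz" ([x, y, z] in mm, in the coordinates of the camera as it stood for that picture, good to about 4 mm: the middle of the surface that is visible of it).
The state is a dict: "time": time; "joint_positions": joint angles; "dq": joint speeds; "tau": joint torques, N m; "tool_pos": TCP position; "tcp_rot": TCP orientation; "contact_force": force on the tool from outside, world axes, zero at the start; "moment": the same for the moment, N m; "grip_width": finger opening in mm.
Only numpy, scipy, OpenCV 4.12 (cv2) and the standard library are available. Lean on these libraries where they do the work, as an engineer would, in place of code of your own. Each camera call takes 0.05 s, during which the arm holds its last target. There are 200 camera calls.

TASK

The little centrifuge has lost power with its lid locked. Take the screwdriver, put its shaft into the small release hole in the sloping front panel and press the catch behind it, gently and without driving it hard against its stop, until the lid springs up; then lay the screwdriver back on the bench and raise the lid fully open so that it stays up. Leave everything else on the bench where it is.

Things in the scene. Friction and masses are not known exactly. Their poses are not given: they have to be found in the camera images.
- screwdriver: cross screwdriver lying on the bench, 190 mm long, 75 g. Origin on its underside below the middle; x runs from the handle to the tip, z up. Handle (to be gripped): x -95 to -7 mm, 20 mm wide (y), 25 mm high; shaft: x -3 to 95 mm, 4 mm (y) by 6 mm (z), centre line 13 mm above the origin. Balances at x = -46 mm.
- driver_tip (a point): end of the screwdriver's shaft (95, 0, 13 mm in the screwdriver's frame)
- driver_butt (a point): end of the screwdriver's handle (-95, 0, 13 mm in the screwdriver's frame)
- centrifuge: white bench centrifuge, fixed, 190 mm deep, 196 wide, 125 high to the deck, 135 to the top of the shut lid. x points from front to rear, y to its left, z up; origin on the bench, 105 mm behind the front wall. Front wall upright to 55 mm; above it a 4 mm panel leans back 40 degrees from vertical up to the deck's front edge at x = -47 mm; in it a round 10 mm release hole, hollow behind.
- release_hole (a point): centre of the hole's mouth on the sloping panel (x -82, y 0, z 82 mm on the centrifuge). The point's x is the hole's axis, into the machine, 40 degrees below level: the shaft must slope like it. The catch's tail, a pad 18 mm wide, waits 26 to 31 mm inside; it must be pressed 5 to 14 mm farther (its setting is unknown) against a spring of 4 rising to 10 N; hard stop 1 to 7 mm later.
- lid (a joint): angle of the lid in rad: 0 shut, about 0.25 to 0.4 once two sprung pins have thrown it up, 1.2 at its stop, fully open. A counterbalanced, stiff hinge: the lid stays where it is left; raising it takes about 1 N at the handle.
- lid_hinge (a point): middle of the lid's hinge axis, at the rear of the deck (75, 0, 125 mm in the centrifuge's frame); the axis runs along the centrifuge's y
- bottle: amber reagent bottle, 55 mm wide, 115 mm high, bystander; origin in the middle of its underside
- beaker_mid: plastic beaker, 64 mm wide, 72 mm high, standing before the centrifuge, bystander; origin in the middle of its underside
- vial: glass sample vial with black cap, 23 mm wide, 59 mm high, bystander; origin in the middle of its underside
- marker: felt marker, 136 mm long, 13 mm thick, lying on the bench, bystander; origin under its middle
- lid_handle (a point): middle of the grey bow handle on the lid near its front: a round bar 9 mm thick and about 80 mm long parallel to the hinge, on two posts, its centre 32 mm above the lid's top face; moves with the lid. With the lid shut 108 mm in front of the hinge axis and 42 mm above it (116 mm from it).
Mind the look-alikes: they are no part of the job. What is shaped like the screwdriver but purple is not meant.

How it is judged:
By the outcome, as a careful person would: the job done as asked, in the order asked, and still so for the second after the job is handed in, with the robot touching nothing.
It also fails if it takes over 72 s, if anything falls off the work surface, if the arm or the gripper's body presses on something with over 40 N, if the wrist force passes 120 N, or if a joint passes its speed limit or range.

## Working session

There is one attempt and no reset: what is moved stays moved. The work goes in short steps, Python scripts to look and compute and a shell command to move; the robot and the scene stay as the last step left them, time stands still between calls to the robot, and variables do not carry over. Pictures are saved under pics/ and viewed, about 8 in all and at most 12, crops included, and the job is handed in when it is done.

```bash
ls; mkdir -p pics; cat > h.py <<'E'
import numpy as np, cv2
from plant import get_obs, capture, bot, spot_in
def shot(cam,fn=None):
    c=capture(cam)
    if fn: cv2.imwrite('pics/'+fn,c['img'][:,:,::-1])
    return c
def w(c,p): return (c['cam_to_world']@np.r_[p,1])[:3]
def px(c,P):
    p=np.linalg.inv(c['cam_to_world'])@np.r_[P,1]; return np.array([c['cx']+c['fx']*p[0]/-p[2], c['cy']-c['fy']*p[1]/-p[2]])
def ray(c,u,v,z):
    d=c['cam_to_world'][:3,:3]@np.array([(u-c['cx'])/c['fx'],-(v-c['cy'])/c['fy'],-1]); o=c['cam_to_world'][:3,3]
    return o+d*(z-o[2])/d[2]
def find(c,cam,names):
    for n in names:
        for r in spot_in(n,cam)[:3]:
            P=w(c,r['xyz']); print(cam,n,round(r['score'],2),P.round(0),px(c,P).round(0))
E
python3 - <<'E'
from h import *
import cv2
a=shot('scene');b=shot('top')
for c,n in((a,'scene'),(b,'top')):
    print(n,[k for k in c.keys()],c['fx'],c['cx'],c['cy'],c['cam_to_world'].round(2).tolist())
    find(c,n,['screwdriver','centrifuge','release_hole','lid_handle','beaker_mid','bottle','vial','marker','driver_tip','driver_butt'])
cv2.imwrite('pics/a.png',a['img'][:,:,::-1]);cv2.imwrite('pics/b.png',b['img'][:,:,::-1])
print(get_obs())
E
```

```text
pics
scene ['img', 'fx', 'fy', 'cx', 'cy', 'cam_to_world'] 542.928518004521 278.0821590094217 208.26899122886192 [[-0.49, 0.39, -0.78, -732.57], [-0.87, -0.24, 0.43, 799.47], [-0.02, 0.89, 0.46, 856.26], [0.0, 0.0, 0.0, 1.0]]
scene screwdriver 0.84 [352. 307.  19.] [246. 285.]
scene screwdriver 0.79 [312. 559.  20.] [158. 324.]
scene centrifuge 0.82 [545.  24.  94.] [299. 207.]
scene release_hole 0.96 [540.  20.  91.] [301. 208.]
scene lid_handle 0.96 [581.   1. 137.] [300. 188.]
scene beaker_mid 0.81 [370. -18.  46.] [343. 241.]
scene bottle 0.53 [ 382. -316.   91.] [420. 202.]
scene vial 0.43 [581.   3. 132.] [299. 190.]
scene marker 0.43 [459. 425.  12.] [189. 280.]
scene driver_tip 0.58 [310. 560.  19.] [158. 325.]
scene driver_tip 0.55 [352. 308.  23.] [245. 284.]
scene driver_butt 0.8 [315. 563.  20.] [156. 324.]
top ['img', 'fx', 'fy', 'cx', 'cy', 'cam_to_world'] 384.30463066253816 279.62423230736863 209.41103070105714 [[0.03, 1.0, -0.08, 426.79], [-1.0, 0.03, -0.0, 122.23], [0.0, 0.08, 1.0, 1282.93], [0.0, 0.0, 0.0, 1.0]]
top screwdriver 0.79 [320. 559.  20.] [144. 271.]
top 
[... 622 characters left out ...]
. 271.]
{'time': 1.1, 'joint_positions': array([-1.45498769e+00,  3.42011588e-01,  1.52410064e+00,  2.33392812e-05,
        1.27541071e+00, -1.45996271e-01]), 'dq': array([ 1.88864477e-03,  2.77539325e-04,  5.33217521e-07, -1.42901485e-03,
       -7.93836746e-04, -8.99408375e-04]), 'tau': array([ 1.46297869e-03, -4.31138742e+01, -2.44480687e+01,  7.20998878e-02,
        4.81438357e-02, -2.76663258e-05]), 'tool_pos': array([ 135.91436604, -507.11713694,  248.73426598]), 'tcp_rot': array([ 3.14152042e+00, -1.19479866e-05,  2.61798111e-01]), 'contact_force': array([-0.07339599,  0.17892888, -0.0992123 ]), 'moment': array([-0.0074763 ,  0.00600663, -0.01736254]), 'grip_width': 91.95595305644902}
```

View pics/a.png

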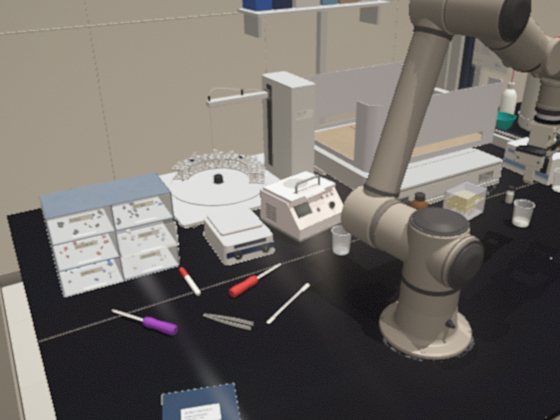

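View pics/b.png

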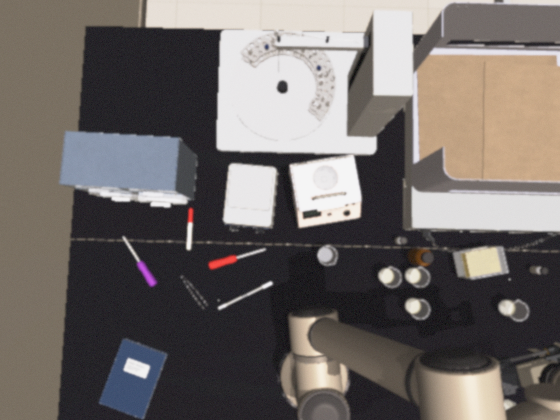

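The scene picture shows the red screwdriver at about (255,280) and a purple look-alike at (145,322). In the top view they are at (237,258) and (140,262). The task rules out purple, so the red one fits. The centrifuge is at top (325,190), with the beaker at (327,255) in front of it. I'll confirm in an enlarged crop.

```bash
python3 - <<'E'
import cv2
b=cv2.imread('pics/b.png');cv2.imwrite('pics/b2.png',cv2.resize(b[147:292,190:380],None,fx=4,fy=4,interpolation=cv2.INTER_CUBIC))
E
```

```text
(no output)
```

View pics/b2.png

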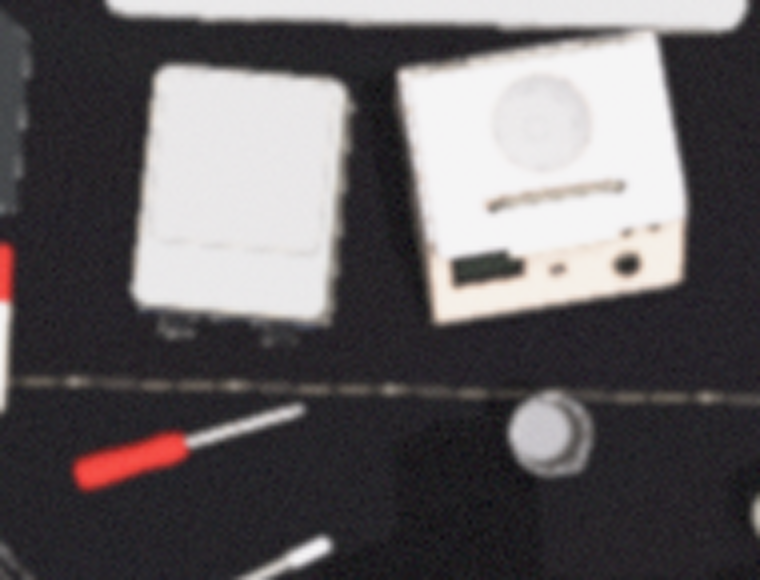

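The crop shows the red screwdriver with its butt at crop (78,475) and tip at (303,408). The release hole is the small dark dot at (558,269). The handle bar runs from (490,205) to (622,186).

```bash
python3 - <<'E'
from h import *
c=capture('top')
f=lambda u,v,z: ray(c,190+(u+.5)/4-.5,147+(v+.5)/4-.5,z)
for n,u,v,z in [('butt',78,475,13),('neck',188,444,13),('tip',303,408,13),('hole',558,269,82),('hl',490,205,167),('hr',622,186,167),('lidRL',400,68,130),('lidRR',655,32,130),('frontL',436,324,55),('frontR',684,284,55),('beakerrim',543,433,72),('beakerbase',560,440,0)]:
    print(n,f(u,v,z).round(1))
d=f(188,444,13)-f(78,475,13);t=f(303,408,13)-f(78,475,13);print('drv yaw',np.arctan2(t[1],t[0]),np.linalg.norm(t))
h=f(490,205,167)-f(622,186,167);print('cf yaw from handle',np.arctan2(-h[0],h[1]),np.linalg.norm(h))
h=f(436,324,55)-f(684,284,55);print('front',np.arctan2(-h[0],h[1]),np.linalg.norm(h))
h=f(400,68,130)-f(655,32,130);print('rear',np.arctan2(-h[0],h[1]),np.linalg.norm(h))
E
```

```text
butt [343.5 348.5  13. ]
neck [370.9 259.4  13. ]
tip [402.7 165.9  13. ]
hole [517.3 -33.1  82. ]
hl [556.5  28.3 167. ]
hr [573. -68. 167.]
lidRL [663.9  95.5 130. ]
lidRR [696.7 -98.2 130. ]
frontL [472.9  60.2  55. ]
frontR [ 509.9 -137.6   55. ]
beakerrim [389.1 -24.5  72. ]
beakerbase [381.4 -47.4   0. ]
drv yaw -1.2572775714319098 191.95169604592635
cf yaw from handle 0.16909976172524907 97.66078898243444
front 0.1850256956063146 201.24249051706636
rear 0.16772477469581795 196.3812771507788
```

```bash
python3 -m handwheel '[[[48,32,2],[0,0,0.135]],[[48,32,2],[0,0,0.135]],[[48,32,2],[0,0,0.135]],[[48,32,2],[0,0,0.135]],[[32,56,0],[0,0,0.135]],[[32,56,0],[0,0,0.135]],[[32,56,0],[0,0,0.135]],[[32,56,0],[0,0,0.135]],[[6,52,0],[0,0,0.135]],[[6,52,0],[0,0,0.135]],[[6,52,0],[0,0,0.135]],[[6,52,0],[0,0,0.135]]]' 0
python3 -m handwheel '[[[-24,50,0],[0,0,0]],[[-24,50,0],[0,0,0]],[[-24,50,0],[0,0,0]],[[-24,50,0],[0,0,0]],[[-24,50,0],[0,0,0]],[[0,0,-20],[0,0,0]],[[0,0,0],[0,0,0]]]'
python3 - <<'E'
from h import *
print(get_obs()['joint_positions'].round(3))
c=shot('wrist','w1.png');find(c,'wrist',['screwdriver','driver_tip','driver_butt'])
E
```

```text
time: 2.65
tool_pos: [476.0, 47.6, 256.9]
tcp_rot: [3.141, 0.0, 1.886]
contact_force: [0.6, -0.1, 0.4]
grip_width: 91.9
time: 3.52
tool_pos: [354.9, 296.0, 235.8]
tcp_rot: [-3.139, 0.001, 1.883]
contact_force: [-0.1, -0.8, -0.3]
grip_width: 92.0
[ 0.529  0.241  1.706 -0.     1.197  0.217]
wrist screwdriver 0.58 [358. 310.  22.] [287. 176.]
wrist driver_tip 0.9 [357. 307.  23.] [285. 179.]
wrist driver_butt 0.7 [356. 304.  21.] [283. 181.]
```

View pics/w1.png

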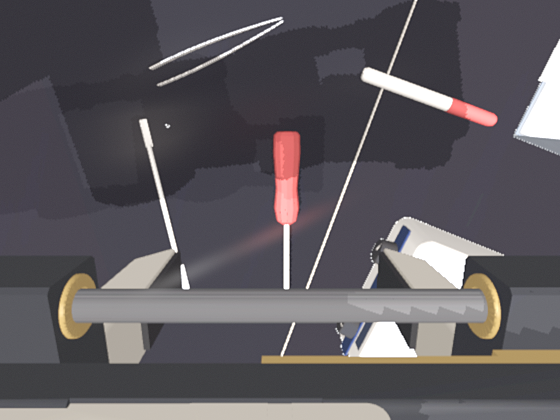

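The wrist view shows the red driver: butt at (287,132), neck at (286,224), shaft at (286,285), almost vertical in the picture.

```bash
python3 - <<'E'
from h import *
c=capture('wrist')
b=ray(c,287,132,15);n=ray(c,286,224,13);s=ray(c,286.5,285,13);print(b,n,s,np.linalg.norm(b-n))
t=s-b;print(np.arctan2(t[1],t[0])); u=t/np.linalg.norm(t);print(n-u*(45),get_obs()['tool_pos'])
E
```

```text
[348.08043695 349.17990179  15.        ] [375.97839572 260.32936577  13.        ] [397.88239332 194.6694239   13.        ] 93.14888005190997
-1.258989486566026
[362.17439493 303.15625279  13.55435576] [356.64738169 295.52595978 237.42111161]
```

```bash
python3 -m handwheel '[[[4,9,-40],[0,0,0]],[[0,0,-50],[0,0,0]],[[0,0,-50],[0,0,0]],[[0,0,-40],[0,0,0]],[[0,0,-20],[0,0,0]],[[0,0,-10],[0,0,0]],[[0,0,0],[0,0,0]]]' 0.4
```

```text
time: 4.65
tool_pos: [360.3, 304.8, 26.8]
tcp_rot: [3.142, 0.0, 1.881]
contact_force: [-0.8, 0.2, -0.6]
grip_width: 55.1
```

```bash
python3 -m handwheel '[[[0,0,0],[0,0,0]],[[0,0,0],[0,0,0]],[[0,0,0],[0,0,0]],[[0,0,0],[0,0,0]],[[0,0,0],[0,0,0]],[[0,0,0],[0,0,0]]]' 1
python3 -m handwheel '[[[0,0,20],[0,0,0]],[[0,0,40],[0,0,0]],[[0,0,50],[0,0,0]],[[0,0,50],[0,0,0]],[[0,0,40],[0,0,0]],[[0,0,0],[0,0,0]]]'
```

```text
time: 5.4
tool_pos: [360.0, 305.0, 27.0]
tcp_rot: [3.141, -0.0, 1.882]
contact_force: [-0.8, -0.3, 4.9]
grip_width: 20.1
time: 6.15
tool_pos: [361.2, 305.7, 229.5]
tcp_rot: [3.135, -0.001, 1.882]
contact_force: [-0.6, -0.1, -1.1]
grip_width: 19.9
```

```bash
python3 -m handwheel '[[[12,-40,8],[0,0,0.16]],[[12,-40,8],[0,0,0.16]],[[12,-40,8],[0,0,0.16]],[[12,-40,8],[0,0,0.16]],[[-5,-40,0],[0,0,0.16]],[[-5,-40,0],[0,0,0.16]],[[-5,-40,0],[0,0,0.16]],[[-5,-40,0],[0,0,0.16]],[[-5,-40,0],[0,0,0.15]],[[0,0,0],[0,0,0]]]'
python3 -m handwheel '[[[0,0,0],[-0.024,0.138,0]],[[0,0,0],[-0.024,0.138,0]],[[0,0,0],[-0.024,0.138,0]],[[0,0,0],[-0.024,0.138,0]],[[0,0,0],[-0.023,0.136,0]],[[0,0,0],[0,0,0]],[[0,0,0],[0,0,0]]]'
python3 - <<'E'
from h import *
from scipy.spatial.transform import Rotation as Ro
o=get_obs();R=Ro.from_euler('xyz',o['tcp_rot']).as_matrix();print(o['joint_positions'].round(3));print(R.round(3),o['tool_pos'])
for cam in('scene','top','wrist'):
    c=shot(cam,'c_%s.png'%cam);find(c,cam,['driver_tip','driver_butt','release_hole','lid_handle'])
    t=o['tool_pos']+R@[-145,0,14];print('pred tip',t,px(c,t))
E
```

```text
time: 7.4
tool_pos: [382.2, -56.9, 257.4]
tcp_rot: [3.141, -0.002, -2.974]
contact_force: [-0.8, 0.2, -1.2]
grip_width: 19.8
time: 8.28
tool_pos: [382.8, -54.6, 258.3]
tcp_rot: [-3.141, -0.697, -2.971]
contact_force: [0.3, -0.2, -0.1]
grip_width: 19.9
[-0.173  0.476  1.485 -0.227  1.841 -1.9  ]
[[-0.756 -0.17  -0.632]
 [-0.13   0.985 -0.11 ]
 [ 0.642 -0.001 -0.767]] [382.78645954 -54.58023286 258.33711218]
scene driver_tip 0.67 [309. 559.  19.] [159. 326.]
scene driver_tip 0.49 [336. -56. 278.] [365. 169.]
scene driver_butt 0.74 [314. 563.  18.] [157. 325.]
scene driver_butt 0.63 [338. -60. 275.] [366. 169.]
scene release_hole 0.59 [544.  37.  93.] [296. 208.]
scene lid_handle 0.82 [586.   9. 137.] [297. 188.]
scene lid_handle 0.29 [545.  38.  97.] [295. 207.]
pred tip [483.52842698 -37.2845979  154.54444862] [327.55878437 191.78594441]
top driver_tip 0.81 [323. 554.  21.] [145. 270.]
top driver_tip 0.29 [592.  46. 134.] [305. 187.]
top driver_butt 0.69 [322. 558.  19.] [144. 270.]
top release_hole 0.61 [581.  41. 135.] [307. 191.]
top lid_handle 0.61 [590.  40. 135.] [307. 188.]
pred tip [483.52842698 -37.2845979  154.54444862] [333.60649482 223.61099819]
wrist driver_tip 0.72 [362. -54. 272.] [289. 235.]
wrist driver_butt 0.61 [363. -59. 269.] [276. 238.]
wrist driver_butt 0.54 [ 382. -311.   44.] [ 27. 295.]
pred tip [483.52842698 -37.2845979  154.54444862] [279.3036695  516.64437733]
```

```bash
python3 - <<'E'
import cv2,numpy as np
a=cv2.imread('pics/c_scene.png')[150:245,255:385];b=cv2.imread('pics/c_top.png')[165:260,270:390]
r=lambda i:cv2.resize(i,None,fx=6,fy=6,interpolation=cv2.INTER_CUBIC)
cv2.imwrite('pics/c1.png',r(a));cv2.imwrite('pics/c2.png',r(b))
E
```

```text
(no output)
```

View pics/c1.png

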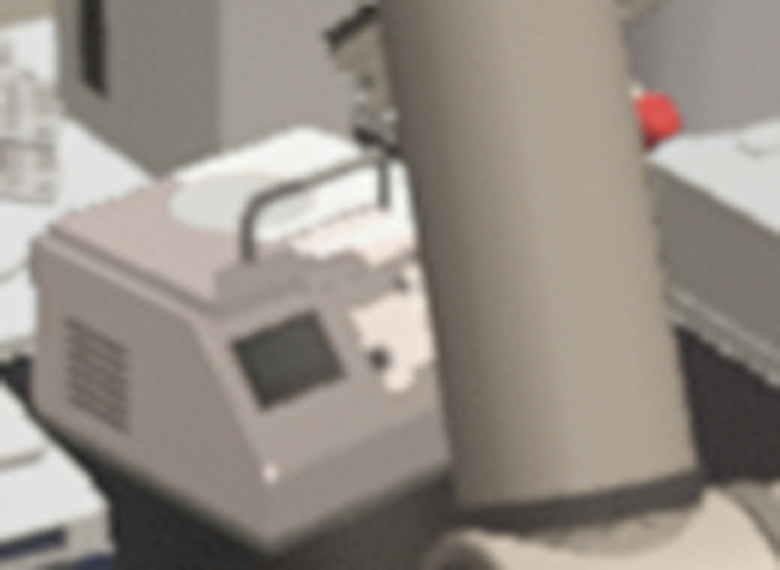

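View pics/c2.png

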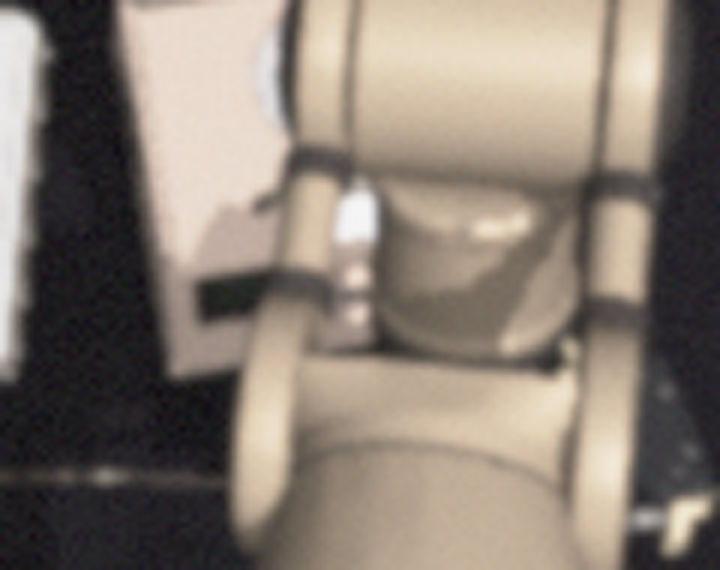

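The scene crop shows the hole at (378,356), which is pixel (317.6,208.9), and the upper arm hides the driver tip. The top crop is mostly hidden by the wrist; only a bit of the panel shows, near (357,306). Next I'll triangulate the hole from the first images.

```bash
python3 - <<'E'
from h import *
from scipy.optimize import least_squares
s=capture('scene');t=capture('top')
a=cv2.imread('pics/a.png');b=cv2.imread('pics/b.png')
def dark(im,u,v,r=4):
    g=255-im[v-r:v+r+1,u-r:u+r+1].mean(2); g=np.clip(g-np.percentile(g,70),0,None)
    y,x=np.mgrid[v-r:v+r+1,u-r:u+r+1]; return np.array([(g*x).sum(),(g*y).sum()])/g.sum()
for n,im,u,v in(('scene0',a,318,209),('scene1',cv2.imread('pics/c_scene.png'),318,209),('top0',b,329,214)):
    print(n,dark(im,u,v,3),dark(im,u,v,4)); print(im[v-4:v+5,u-5:u+6].mean(2).astype(int))
ps=dark(a,318,209,3);pt=dark(b,329,214,3)
r=least_squares(lambda P:np.r_[px(s,P)-ps,px(t,P)-pt],[517,-33,82]);print('hole',r.x,r.fun)
P=ray(s,*ps,82);print('scene z82',P,'top z82',ray(t,*pt,82))
E
```

```text
scene0 [317.9800965  209.27925211] [317.98552822 209.2369754 ]
[[224 224 224 225 224 225 226 229 231 233 234]
 [223 224 225 222 219 219 227 234 236 235 235]
 [226 227 227 217 198 194 213 229 235 236 235]
 [231 233 229 205 155 142 176 213 234 236 235]
 [234 234 228 197 132 107 148 201 230 235 235]
 [233 235 231 210 155 118 145 196 227 235 235]
 [225 234 233 223 193 168 178 211 231 236 235]
 [217 232 234 233 225 214 217 230 235 235 234]
 [228 233 233 234 233 231 232 234 234 234 235]]
scene1 [317.46847566 209.54588986] [317.35547355 209.62177122]
[[159 171 202 221 224 223 224 224 224 224 225]
 [158 166 196 218 218 216 220 224 225 225 225]
 [159 165 187 200 190 186 202 218 225 225 225]
 [160 162 163 155 132 130 164 201 222 226 225]
 [161 159 152 129  94  93 136 189 220 225 225]
 [157 161 156 137  99  93 133 184 216 225 220]
 [153 160 161 147 128 128 163 201 222 223 208]
 [148 159 160 158 151 159 195 220 227 224 205]
 [156 160 159 159 158 167 199 223 226 218 196]]
top0 [328.96919192 213.85824916] [328.972937   213.81588287]
[[230 230 232 231 230 228 227 228 230 231 232]
 [228 230 231 229 229 226 226 229 232 234 235]
 [232 232 229 225 216 206 207 219 232 236 237]
 [234 234 227 203 178 158 164 201 229 237 238]
 [236 235 225 189 153 147 154 191 227 237 238]
 [238 237 229 203 177 178 195 216 231 237 239]
 [239 238 235 226 217 217 225 233 236 238 239]
 [239 239 237 236 233 234 236 238 238 238 239]
 [239 239 239 238 239 238 238 238 239 239 239]]
hole [518.70909393 -30.42882635  81.97221784] [ 0.80809917 -0.04605044 -0.68622084 -0.43914083]
scene z82 [519.69298678 -28.08548728  82.        ] top z82 [517.38188744 -32.59578299  82.        ]
```

The scene and top cameras disagree on the hole by about 5 mm. I'll hold the driver where both cameras can see its tip and use the arm as the reference for their biases.

```bash
python3 -m handwheel '[[[0,0,0],[0.024,-0.138,0]],[[0,0,0],[0.024,-0.138,0]],[[0,0,0],[0.024,-0.138,0]],[[0,0,0],[0.024,-0.138,0]],[[0,0,0],[0.023,-0.136,0]]]'
python3 -m handwheel '[[[4,27,-4],[0,0,-0.16]],[[4,27,-4],[0,0,-0.16]],[[4,27,-4],[0,0,-0.16]],[[4,27,-4],[0,0,-0.16]],[[4,27,-4],[0,0,-0.16]],[[4,27,-4],[0,0,-0.16]],[[4,27,-4],[0,0,-0.16]],[[4,27,-4],[0,0,-0.16]],[[4,27,-4],[0,0,-0.15]],[[0,0,0],[0,0,0]],[[0,0,0],[0,0,0]]]'
python3 - <<'E'
from h import *
from scipy.spatial.transform import Rotation as Ro
o=get_obs();R=Ro.from_euler('xyz',o['tcp_rot']).as_matrix();print(o['tool_pos'],o['tcp_rot'])
T=lambda s:o['tool_pos']+R@[-s,0,14]
ims=[]
for cam in('scene','top'):
    c=shot(cam,'d_%s.png'%cam)
    for s in(145,95,53):print(cam,s,px(c,T(s)))
    u,v=px(c,T(120)).astype(int);print('crop org',u-33,v-48)
    ims.append(cv2.resize(c['img'][v-48:v+48,u-33:u+33,::-1],None,fx=6,fy=6,interpolation=cv2.INTER_CUBIC))
cv2.imwrite('pics/d.png',np.hstack(ims))
E
```

```text
time: 9.75
tool_pos: [382.9, -55.0, 259.1]
tcp_rot: [-3.141, 0.005, -2.971]
contact_force: [-0.2, 0.2, -0.7]
grip_width: 19.7
time: 11.12
tool_pos: [418.7, 187.6, 222.7]
tcp_rot: [-3.141, 0.0, 1.884]
contact_force: [-0.4, 0.2, -1.2]
grip_width: 19.9
[418.66869714 187.55229629 222.69190238] [-3.14086187e+00  3.58897261e-04  1.88439298e+00]
scene 145 [306.5947451 184.0102303]
scene 95 [295.04222931 189.67326897]
scene 53 [284.95025514 194.62035072]
crop org 267 138
top 145 [305.16384956 229.12199965]
top 95 [288.01294974 234.22152992]
top 53 [273.57486249 238.51445121]
crop org 263 183
```

View pics/d.png

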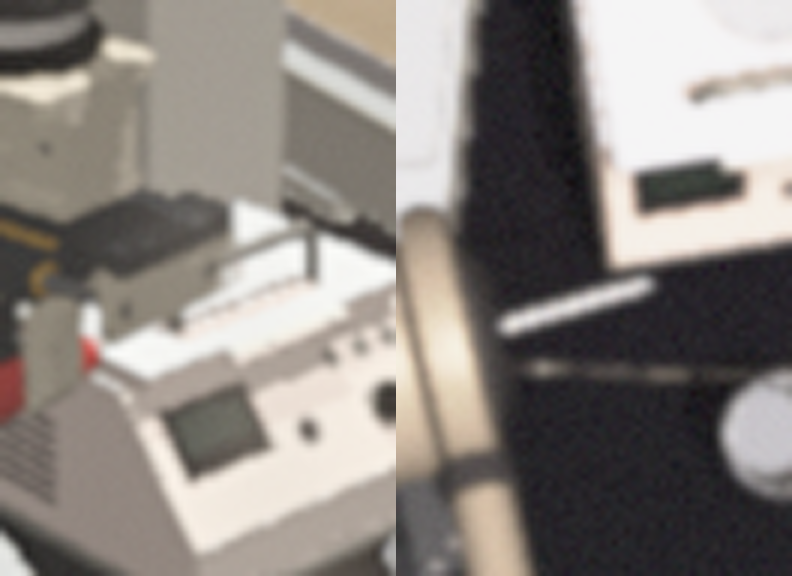

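The picture shows the shaft tip at top (305.6,229.9) against a prediction of (305.2,229.1). In the scene image the handle neck is at about (283,197) against (282.6,195.8). Both residuals are small, so I'll apply them.

```bash
python3 - <<'E'
from h import *
from scipy.optimize import least_squares
s=capture('scene');t=capture('top')
ps=np.array([317.98,209.28])-[.4,1.2];pt=np.array([328.97,213.86])-[.4,.8]
print(ray(s,*ps,82),ray(t,*pt,82))
r=least_squares(lambda P:np.r_[px(s,P)-ps,px(t,P)-pt],[517,-33,82]);print('hole',r.x,r.fun)
f=lambda u,v,z: ray(t,190+(u+.5)/4-.5-.4,147+(v+.5)/4-.5-.8,z)
print('handle mid',(f(490,205,167)+f(622,186,167))/2)
d=cv2.absdiff(cv2.imread('pics/d_scene.png'),cv2.imread('pics/a.png')).mean(2).astype(int)
for v in range(178,196):print(v,d[v,292:322:1])
E
```

```text
[527.17305292 -31.45263233  82.        ] [519.85822961 -31.30830325  82.        ]
hole [520.54219791 -29.26679783  85.61131572] [ 0.59114555 -0.0330852  -0.50087627 -0.32029427]
handle mid [567.07887938 -18.67554427 167.        ]
178 [152 156 154 152 152 150 147 144 133 124 116 107  94  69  30   4   0   1
   3   3   3   1   0   1   1   1   1   1   0   1]
179 [144 144 141 136 134 124 116 105  92  86  86  77  60  40  19   4   3   4
   4   3   1   0   1   0   0   0   4   2   1   0]
180 [142 143 136 124 113 101  89  74  63  53  47  39  23  12   3   2   3   1
   0   1   0   0   0   0   0   1   1   2   1   0]
181 [135 128 113 102  88  75  62  47  40  35  30  17   6   1   1   1   0   1
   1   1   1   1   1   0   1   1   1   3   1   0]
182 [112 102  94  80  63  45  34  26  21  30  40  23   9   2   1   2   0   1
   0   0   2   0   1   0   0   0   2   0   2   0]
183 [86 83 81 68 42 22 12 10 27 58 67 47 18  1  0  1  1  1  1  1  1  1  0  0
  1  1  4  4  0  0]
184 [82 80 78 60 30 11 16 34 63 83 80 52 20  3  2  1  0  1  0  0  1  0  1  0
  2  2  1  1  0  0]
185 [82 82 69 46 18 15 40 66 80 83 73 47 
[... 322 characters left out ...]
   2
   0   1   0   1   0   0   0   0   0   1   0   0]
189 [112 110  88  22   9  26  30  18   7   3   2   0   2   3   1   1   1   1
   1   0   1   1   0   0   0   0   0   0   0   0]
190 [115 111  92  31   8   3   5   3   1   0   2   2   0   1   1   2   0   0
   1   1   1   1   0   0   0   0   0   0   0   0]
191 [93 83 70 31  2  1  2  0  1  0  1  1  1  1  1  0  1  0  1  0  0  1  0  0
  1  0  1  0  1  1]
192 [44 33 19  8  4  1  0  2  1  1  1  1  1  1  1  1  0  1  0  1  0  1  1  1
  1  0  0  0  0  1]
193 [4 0 2 1 2 2 1 1 0 1 0 1 1 1 0 0 1 1 1 0 1 0 0 1 1 0 1 1 1 1]
194 [1 1 0 0 1 0 1 0 1 1 1 0 0 0 1 1 1 1 1 1 0 1 0 1 0 1 2 2 0 3]
195 [0 0 0 1 0 1 0 0 0 0 1 1 1 1 1 1 0 0 0 1 1 1 2 2 2 1 3 2 2 2]
```

```bash
cat > tip.py <<'E'
from h import *
from scipy.spatial.transform import Rotation as Ro
o=get_obs();R=Ro.from_euler('xyz',o['tcp_rot']).as_matrix()
H=np.array([519.5,-30.5,82]);y=.173;d=np.array([.766*np.cos(y),.766*np.sin(y),-.643]);l=np.array([-np.sin(y),np.cos(y),0]);n=np.cross(d,l)
t=o['tool_pos']+R@[-145,0,14];e=t-H
print('TCP',o['tool_pos'].round(1),'tip depth',(e@d).round(1),'left',(e@l).round(1),'up(n)',(e@n).round(1),'n',n.round(2),'ang err',np.cross(-R[:,0],d).round(3))
print('F axial',(o['contact_force']@d).round(1),'lat',(o['contact_force']@l).round(1),'n',(o['contact_force']@n).round(1),'grip',o['grip_width'])
E
python3 -m handwheel '[[[-4,-27,4],[0,0,0.16]],[[-4,-27,4],[0,0,0.16]],[[-4,-27,4],[0,0,0.16]],[[-4,-27,4],[0,0,0.16]],[[-4,-27,4],[0,0,0.16]],[[-4,-27,4],[0,0,0.16]],[[-4,-27,4],[0,0,0.16]],[[-4,-27,4],[0,0,0.16]],[[-4,-27,4],[0,0,0.15]]]'
python3 -m handwheel '[[[0,0,0],[-0.024,0.138,0]],[[0,0,0],[-0.024,0.138,0]],[[0,0,0],[-0.024,0.138,0]],[[0,0,0],[-0.024,0.138,0]],[[0,0,0],[-0.023,0.136,0]],[[2,0,-20],[0,0,0]],[[3,1,-27],[0,0,0]],[[0,0,0],[0,0,0]],[[0,0,0],[0,0,0]]]'
python3 tip.py
```

```text
time: 12.45
tool_pos: [382.5, -56.3, 259.1]
tcp_rot: [-3.141, 0.0, -2.966]
contact_force: [0.5, -0.2, -2.1]
grip_width: 19.8
time: 13.58
tool_pos: [388.1, -54.4, 212.6]
tcp_rot: [-3.141, -0.697, -2.972]
contact_force: [-0.2, 0.4, -1.2]
grip_width: 19.8
TCP [388.1 -54.4 212.6] tip depth -41.3 left -1.2 up(n) 0.3 n [0.63 0.11 0.77] ang err [0.001 0.001 0.002]
F axial 0.7 lat 0.4 n -1.0 grip 19.79646920668505
```

```bash
python3 -m handwheel '[[[9,2.8,-7.7],[0,0,0]],[[9,1.6,-7.7],[0,0,0]],[[9,1.5,-7.7],[0,0,0]],[[0,0,0],[0,0,0]],[[0,0,0],[0,0,0]]]'
python3 tip.py
python3 - <<'E'
from h import *
s=shot('scene','e_s.png');t=shot('top','e_t.png')
a=s['img'][180:235,280:350,::-1];b=t['img'][190:245,295:365,::-1]
cv2.imwrite('pics/e.png',np.hstack([cv2.resize(i,(390,306),interpolation=cv2.INTER_CUBIC) for i in(a,b)]))
E
```

```text
time: 14.2
tool_pos: [414.9, -48.1, 188.6]
tcp_rot: [-3.141, -0.699, -2.971]
contact_force: [0.6, 0.3, -0.3]
grip_width: 19.8
TCP [414.9 -48.1 188.6] tip depth -4.8 left 0.4 up(n) -0.7 n [0.63 0.11 0.77] ang err [ 0.001 -0.     0.001]
F axial 0.7 lat 0.2 n 0.2 grip 19.800407070715487
```

View pics/e.png

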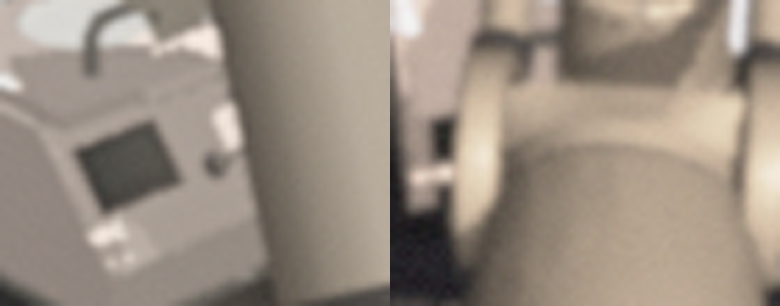

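The scene part of the picture shows the shaft entering the line of sight at (235,157), pointing right at the hole at (215,163). The top view is hidden. I'll advance slowly while watching the force.

```bash
python3 -m handwheel '[[[2.5,0.2,-1.6],[0,0,0]],[[2.3,0.4,-1.9],[0,0,0]],[[2.3,0.4,-1.9],[0,0,0]],[[0,0,0],[0,0,0]]]'
python3 tip.py
python3 -m handwheel '[[[2.3,0.4,-1.9],[0,0,0]],[[2.3,0.4,-1.9],[0,0,0]],[[0,0,0],[0,0,0]]]'
python3 tip.py
```

```text
time: 14.8
tool_pos: [422.1, -47.1, 183.0]
tcp_rot: [-3.141, -0.698, -2.971]
contact_force: [-0.5, 0.1, -0.2]
grip_width: 19.8
TCP [422.1 -47.1 183. ] tip depth 4.4 left 0.1 up(n) -0.2 n [0.63 0.11 0.77] ang err [0.001 0.    0.001]
F axial -0.2 lat 0.2 n -0.4 grip 19.810150808703277
time: 15.18
tool_pos: [426.7, -46.3, 179.2]
tcp_rot: [-3.141, -0.698, -2.971]
contact_force: [0.4, -0.2, -1.2]
grip_width: 19.8
TCP [426.7 -46.3 179.2] tip depth 10.4 left 0.1 up(n) -0.1 n [0.63 0.11 0.77] ang err [0.001 0.    0.001]
F axial 1.1 lat -0.2 n -0.6 grip 19.836399479328723
```

The tip is inside with no contact. I'll go on towards the pad.

```bash
cat > lid.py <<'E'
import tip
from h import *
c=capture('scene');d=cv2.absdiff(c['img'][:,:,::-1],cv2.imread('pics/e_s.png')).mean(2)[175:205,270:305]
print('lid diff',d.mean().round(1))
E
python3 -m handwheel '[[[2.3,0.4,-1.9],[0,0,0]],[[2.3,0.4,-1.9],[0,0,0]],[[2.3,0.4,-1.9],[0,0,0]],[[2.3,0.4,-1.9],[0,0,0]],[[0,0,0],[0,0,0]]]'
python3 lid.py
python3 -m handwheel '[[[2.3,0.4,-1.9],[0,0,0]],[[2.3,0.4,-1.9],[0,0,0]],[[0,0,0],[0,0,0]]]'
python3 lid.py
python3 -m handwheel '[[[2.3,0.4,-1.9],[0,0,0]],[[0,0,0],[0,0,0]]]'
python3 lid.py
```

```text
time: 15.8
tool_pos: [435.9, -44.7, 171.6]
tcp_rot: [-3.141, -0.698, -2.971]
contact_force: [0.0, -0.1, -1.3]
grip_width: 20.0
TCP [435.9 -44.7 171.6] tip depth 22.5 left 0.1 up(n) 0.1 n [0.63 0.11 0.77] ang err [0.001 0.    0.001]
F axial 0.8 lat -0.1 n -1.0 grip 20.012932230604687
lid diff 9.6
time: 16.23
tool_pos: [440.1, -44.0, 168.2]
tcp_rot: [-3.141, -0.7, -2.971]
contact_force: [-2.6, -0.4, 1.8]
grip_width: 19.9
TCP [440.1 -44.  168.2] tip depth 27.9 left 0.1 up(n) 0.0 n [0.63 0.11 0.77] ang err [ 0.001 -0.001  0.001]
F axial -3.1 lat 0.1 n -0.3 grip 19.855167806476512
lid diff 11.0
time: 16.52
tool_pos: [442.4, -43.6, 166.3]
tcp_rot: [-3.141, -0.699, -2.971]
contact_force: [-4.0, -1.6, 3.9]
grip_width: 19.9
TCP [442.4 -43.6 166.3] tip depth 30.9 left 0.1 up(n) 0.2 n [0.63 0.11 0.77] ang err [ 0.001 -0.001  0.002]
F axial -5.7 lat -0.9 n 0.3 grip 19.91994147731372
lid diff 13.1
```

```bash
for i in 1; do
python3 -m handwheel '[[[1.5,0.3,-1.3],[0,0,0]],[[0,0,0],[0,0,0]]]' >/dev/null; python3 lid.py; done
python3 -m handwheel '[[[1.1,0.2,-1],[0,0,0]],[[0,0,0],[0,0,0]]]' >/dev/null; python3 lid.py
```

```text
TCP [443.8 -43.4 165.2] tip depth 32.7 left 0.1 up(n) 0.1 n [0.63 0.11 0.77] ang err [ 0.002 -0.001  0.002]
F axial -8.5 lat -1.1 n 0.9 grip 19.677295201250864
lid diff 34.0
TCP [444.6 -43.2 164.4] tip depth 33.8 left 0.1 up(n) -0.0 n [0.63 0.11 0.77] ang err [ 0.002 -0.002  0.002]
F axial -8.8 lat -0.3 n 0.6 grip 19.971498365461688
lid diff 34.0
```

```bash
python3 -m handwheel '[[[1.1,0.2,-1],[0,0,0]],[[0,0,0],[0,0,0]]]' >/dev/null; python3 lid.py
```

```text
TCP [445.6 -43.  163.4] tip depth 35.2 left 0.1 up(n) -0.2 n [0.63 0.11 0.77] ang err [ 0.002 -0.002  0.002]
F axial -9.6 lat -0.4 n 0.2 grip 19.81733789353628
lid diff 33.9
```

```bash
python3 -m handwheel '[[[1.1,0.2,-1],[0,0,0]],[[0,0,0],[0,0,0]]]' >/dev/null; python3 lid.py
```

```text
TCP [446.5 -42.8 162.4] tip depth 36.6 left 0.2 up(n) -0.4 n [0.63 0.11 0.77] ang err [ 0.002 -0.003  0.002]
F axial -8.6 lat 0.7 n -1.0 grip 19.829168601316955
lid diff 34.0
```

The lid difference jumped at depth 32.7 mm and has stayed constant since, so the lid has sprung. I'll withdraw along the axis.

```bash
python3 -m handwheel '[[[-3.8,-0.7,3.2],[0,0,0]],[[-6,-1,5.1],[0,0,0]],[[-7.6,-1.3,6.4],[0,0,0]],[[-7.6,-1.3,6.4],[0,0,0]],[[-7.6,-1.3,6.4],[0,0,0]],[[-7.6,-1.3,6.4],[0,0,0]],[[-7.6,-1.3,6.4],[0,0,0]],[[-7.6,-1.3,6.4],[0,0,0]],[[-7.6,-1.3,6.4],[0,0,0]],[[-5,-1,22],[0,0,0]],[[0,0,22],[0,0,0]],[[0,0,0],[0,0,0]]]'
python3 tip.py
python3 - <<'E'
from h import *
s=shot('scene','f_s.png')
cv2.imwrite('pics/f.png',cv2.resize(s['img'][150:245,255:385,::-1],None,fx=5,fy=5,interpolation=cv2.INTER_CUBIC))
E
```

```text
time: 19.27
tool_pos: [379.8, -54.6, 259.9]
tcp_rot: [-3.139, -0.695, -2.972]
contact_force: [-0.2, -0.2, -1.0]
grip_width: 20.1
TCP [379.8 -54.6 259.9] tip depth -77.9 left -0.1 up(n) 31.6 n [0.63 0.11 0.77] ang err [0.001 0.003 0.002]
F axial 0.5 lat -0.2 n -0.9 grip 20.079839102736177
```

View pics/f.png

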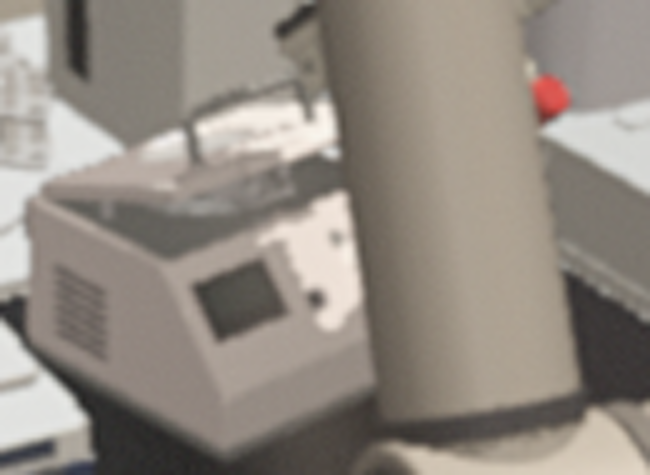

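The lid is clearly ajar: the handle is at crop (250,100) with a dark gap below it. Next I'll lay the screwdriver back at its original spot.

```bash
python3 -m handwheel '[[[-2,0,5],[0.024,-0.138,0]],[[-2,0,5],[0.024,-0.138,0]],[[0,0,5],[0.024,-0.138,0]],[[0,0,0],[0.024,-0.138,0]],[[0,0,0],[0.023,-0.136,0]],[[0,0,0],[0,0,0]]]'
python3 -m handwheel '[[[5,40,0],[0,0,-0.16]],[[5,40,0],[0,0,-0.16]],[[5,40,0],[0,0,-0.16]],[[5,40,0],[0,0,-0.16]],[[5,40,0],[0,0,-0.16]],[[-10,40,-8],[0,0,-0.16]],[[-10,40,-8],[0,0,-0.16]],[[-10,40,-8],[0,0,-0.16]],[[-10,40,-8],[0,0,-0.15]],[[0,0,0],[0,0,0]],[[0,0,0],[0,0,0]]]'
python3 -c "from h import *;o=get_obs();print(o['tool_pos'],o['tcp_rot'])"
```

```text
time: 20.08
tool_pos: [373.9, -54.4, 273.6]
tcp_rot: [3.141, -0.001, -2.972]
contact_force: [0.3, -0.9, -1.5]
grip_width: 19.8
time: 21.45
tool_pos: [360.5, 305.5, 241.0]
tcp_rot: [-3.139, 0.002, 1.885]
contact_force: [1.0, -0.3, -0.2]
grip_width: 19.8
[360.47193899 305.52201584 240.98924705] [-3.13862451e+00  1.64855799e-03  1.88456373e+00]
```

```bash
python3 -m handwheel '[[[0,0,-40],[0,0,0]],[[0,0,-50],[0,0,0]],[[0,0,-50],[0,0,0]],[[0,0,-40],[0,0,0]],[[0,0,-20],[0,0,0]],[[0,0,-9],[0,0,0]],[[0,0,0],[0,0,0]]]'
python3 -m handwheel '[[[0,0,-2.5],[0,0,0]],[[0,0,-2],[0,0,0]],[[0,0,0],[0,0,0]],[[0,0,0],[0,0,0]]]'
```

```text
time: 22.32
tool_pos: [360.9, 305.1, 32.9]
tcp_rot: [-3.141, 0.0, 1.882]
contact_force: [-0.6, -0.5, -0.5]
grip_width: 20.0
time: 22.82
tool_pos: [360.6, 305.6, 28.7]
tcp_rot: [3.141, -0.0, 1.883]
contact_force: [0.4, 0.6, -1.3]
grip_width: 19.7
```

```bash
python3 -m handwheel '[[[0,0,-1.5],[0,0,0]],[[0,0,0],[0,0,0]],[[0,0,0],[0,0,0]]]'
python3 -m handwheel '[[[0,0,0],[0,0,0]],[[0,0,0],[0,0,0]],[[0,0,0],[0,0,0]],[[0,0,0],[0,0,0]]]' 0.4
python3 -m handwheel '[[[0,0,10],[0,0,0]],[[0,0,30],[0,0,0]],[[0,0,50],[0,0,0]],[[0,0,60],[0,0,0]],[[0,0,60],[0,0,0]],[[0,0,40],[0,0,0]],[[0,0,0],[0,0,0]]]' 0.4
python3 - <<'E'
from h import *
c=shot('wrist','g.png');find(c,'wrist',['screwdriver'])
t=shot('top','g_t.png')
cv2.imwrite('pics/g2.png',cv2.resize(c['img'][:,:,::-1],(420,315)))
s=shot('scene');find(s,'scene',['lid_handle'])
E
```

```text
time: 23.2
tool_pos: [360.7, 305.6, 27.0]
tcp_rot: [3.141, -0.0, 1.883]
contact_force: [0.5, 0.6, 0.7]
grip_width: 20.1
time: 23.7
tool_pos: [360.5, 305.5, 26.9]
tcp_rot: [-3.141, 0.0, 1.882]
contact_force: [0.5, -0.5, -0.4]
grip_width: 53.7
time: 24.58
tool_pos: [361.5, 306.2, 280.8]
tcp_rot: [3.134, -0.002, 1.883]
contact_force: [-0.8, -0.3, 0.3]
grip_width: 54.8
wrist screwdriver 0.88 [361. 307.  20.] [276. 180.]
scene lid_handle 0.66 [580.  -6. 169.] [302. 178.]
```

```bash
python3 - <<'E'
from h import *
s=capture('scene');y=.173;X=np.array([np.cos(y),np.sin(y),0]);L=np.array([-np.sin(y),np.cos(y),0])
Hn=np.array([519.5,-30.5,0])+157*X+[0,0,125];print('hinge',Hn)
f=lambda th:Hn-116*np.cos(.371+th)*X+[0,0,116*np.sin(.371+th)]
p0=[px(s,f(0)+k*L) for k in(40,-40)];print(p0)
for th in(.2,.25,.3,.35,.4,.45):print(th,f(th).round(0),[ (px(s,f(th)+k*L)-q).round(1) for k,q in zip((40,-40),p0)])
c=cv2.imread('pics/g_t.png');cv2.imwrite('pics/g3.png',cv2.resize(c[140:240,260:380],None,fx=5,fy=5))
E
```

```text
hinge [674.15642732  -3.47428099 125.        ]
[array([298.61469348, 182.76231631]), array([317.86572006, 175.78403875])]
0.2 [578. -20. 188.] [array([-2.3, -7.2]), array([-2.2, -7.1])]
0.25 [581. -20. 192.] [array([-3., -9.]), array([-2.9, -8.8])]
0.3 [585. -19. 197.] [array([ -3.7, -10.7]), array([ -3.6, -10.5])]
0.35 [588. -18. 202.] [array([ -4.5, -12.5]), array([ -4.4, -12.1])]
0.4 [592. -18. 206.] [array([ -5.4, -14.1]), array([ -5.2, -13.8])]
0.45 [596. -17. 210.] [array([ -6.2, -15.7]), array([ -6.1, -15.3])]
```

The lid angle comes out at about 0.26 rad, with the handle bar near (582,-20,193). I'll move the closed fingers in front of the bar.

```bash
python3 -m handwheel '[[[20,-37,0],[0,0,0.16]],[[20,-37,0],[0,0,0.16]],[[20,-37,0],[0,0,0.16]],[[20,-37,0],[0,0,0.16]],[[20,-37,0],[0,0,0.16]],[[20,-37,0],[0,0,0.16]],[[20,-37,0],[0,0,0.16]],[[20,-37,0],[0,0,0.16]],[[20,-37,0],[0,0,0.15]],[[0,0,-10],[0,0,0]],[[0,0,0],[0,0,0]],[[0,0,0],[0,0,0]]]' 1
python3 -m handwheel '[[[0,0,-25],[0,0,0]],[[0,0,-25],[0,0,0]],[[0,0,-15],[0,0,0]],[[0,0,0],[0,0,0]],[[0,0,0],[0,0,0]]]'
python3 - <<'E'
from h import *
s=shot('scene')
cv2.imwrite('pics/h.png',cv2.resize(s['img'][140:235,255:385,::-1],None,fx=5,fy=5,interpolation=cv2.INTER_CUBIC))
E
```

```text
time: 26.38
tool_pos: [540.1, -26.4, 266.8]
tcp_rot: [3.141, -0.001, -2.97]
contact_force: [-0.9, -0.8, 0.1]
grip_width: 0.6
time: 27.0
tool_pos: [541.1, -27.3, 203.0]
tcp_rot: [-3.141, 0.002, -2.97]
contact_force: [-0.3, 0.0, 0.0]
grip_width: 0.6
```

View pics/h.png

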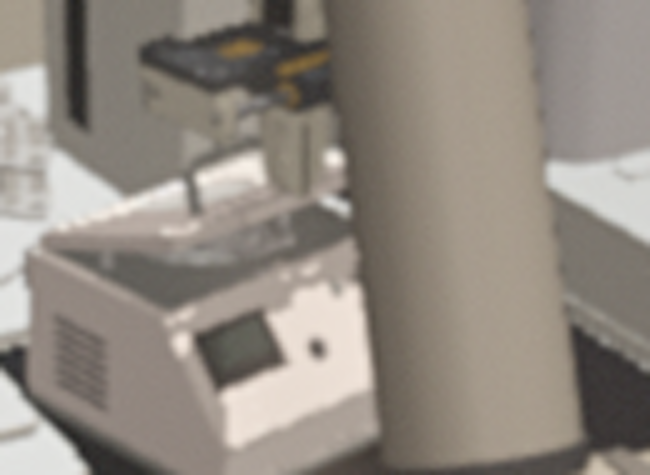

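The closed fingers stand just in front of the bar, between its posts (finger tips at about crop (293,190)). Now I'll push the bar along its arc.

```bash
python3 -m handwheel '[[[12,2,0],[0,0,0]],[[12,2,0],[0,0,0]],[[5,0.9,3],[0,0,0]],[[5,0.9,6],[0,0,0]],[[5,0.9,6],[0,0,0]],[[6.5,1.1,5.8],[0,0,0]],[[6.5,1.1,5.8],[0,0,0]],[[7.2,1.2,4.7],[0,0,0]],[[7.2,1.2,4.7],[0,0,0]],[[0,0,0],[0,0,0]]]'
python3 - <<'E'
from h import *
s=shot('scene','i.png');find(s,'scene',['lid_handle'])
E
```

```text
time: 28.3
tool_pos: [607.8, -16.2, 238.2]
tcp_rot: [-3.141, 0.001, -2.971]
contact_force: [0.2, -0.9, -1.3]
grip_width: 0.5
scene lid_handle 0.69 [606.  16. 192.] [291. 170.]
```

```bash
python3 -m handwheel '[[[7.8,1.4,3.6],[0,0,0]],[[7.8,1.4,3.6],[0,0,0]],[[8.3,1.4,2.3],[0,0,0]],[[8.3,1.4,2.3],[0,0,0]],[[5.6,1,0.9],[0,0,0]],[[5.6,1,0.8],[0,0,0]],[[5.7,1,0.3],[0,0,0]],[[5.7,1,0.3],[0,0,0]],[[0,0,0],[0,0,0]]]'
python3 - <<'E'
from h import *
s=shot('scene','j.png')
cv2.imwrite('pics/j2.png',cv2.resize(s['img'][120:225,240:385,::-1],None,fx=5,fy=5,interpolation=cv2.INTER_CUBIC))
E
```

```text
time: 29.52
tool_pos: [661.0, -6.6, 251.8]
tcp_rot: [3.141, -0.003, -2.971]
contact_force: [-5.8, -0.1, 1.4]
grip_width: -0.1
```

View pics/j2.png

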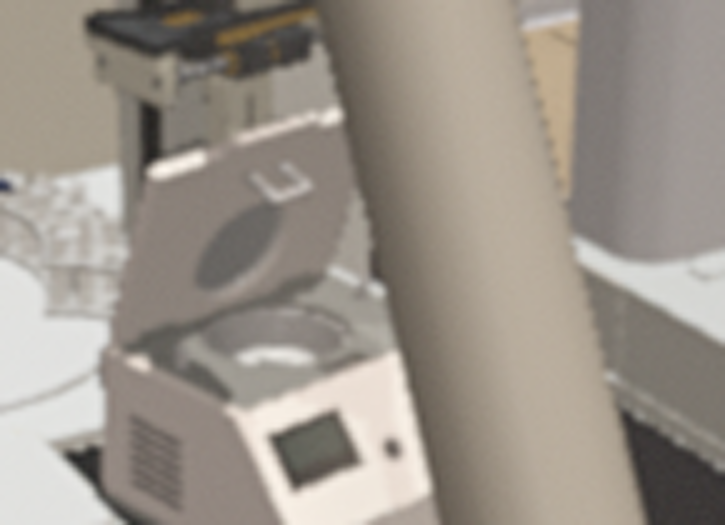

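The lid is upright and close to its stop (inside face at crop (250,220)), with the fingers behind its edge. I'll check for the stop with small steps.

```bash
python3 -m handwheel '[[[1.5,0.3,0],[0,0,0]],[[0,0,0],[0,0,0]],[[0,0,0],[0,0,0]]]'
python3 -m handwheel '[[[1,0.2,0],[0,0,0]],[[0,0,0],[0,0,0]],[[0,0,0],[0,0,0]]]'
```

```text
time: 29.95
tool_pos: [661.8, -6.5, 251.8]
tcp_rot: [3.141, -0.004, -2.971]
contact_force: [-7.2, -1.3, 3.0]
grip_width: 0.2
time: 30.32
tool_pos: [662.4, -6.3, 251.8]
tcp_rot: [3.141, -0.005, -2.971]
contact_force: [-10.2, -0.3, 3.7]
grip_width: 0.5
```

The force rises stiffly without further travel, so the lid is at its stop. I'll back off, lift clear and check.

```bash
python3 -m handwheel '[[[-3,-0.5,0],[0,0,0]],[[-3,-0.5,0],[0,0,0]],[[0,0,0],[0,0,0]],[[0,0,15],[0,0,0]],[[0,0,30],[0,0,0]],[[0,0,40],[0,0,0]],[[-20,-4,40],[0,0,0]],[[-50,-8,10],[0,0,0]],[[-50,-8,0],[0,0,0]],[[-50,-40,0],[0,0,0]],[[-30,-50,0],[0,0,0]],[[-10,-50,0],[0,0,0]]]'
python3 -m handwheel '[[[-10,-50,0],[0,0,0]],[[-10,-50,0],[0,0,0]],[[-10,-50,0],[0,0,0]],[[0,0,0],[0,0,0]],[[0,0,0],[0,0,0]]]'
python3 - <<'E'
from h import *
s=shot('scene','k_s.png');t=shot('top','k_t.png')
cv2.imwrite('pics/k.png',np.hstack([cv2.resize(s['img'][100:340,130:400,::-1],(400,356)),cv2.resize(t['img'][130:310,120:440,::-1],(400,225)).copy() if 0 else cv2.resize(t['img'][100:320,190:437,::-1],(400,356))]))
E
```

```text
time: 31.82
tool_pos: [448.3, -167.1, 389.5]
tcp_rot: [-3.139, 0.004, -2.97]
contact_force: [1.2, -0.0, 0.3]
grip_width: 0.4
time: 32.45
tool_pos: [419.7, -316.0, 387.9]
tcp_rot: [-3.141, 0.001, -2.971]
contact_force: [1.3, -0.1, -0.1]
grip_width: 0.8
```

View pics/k.png

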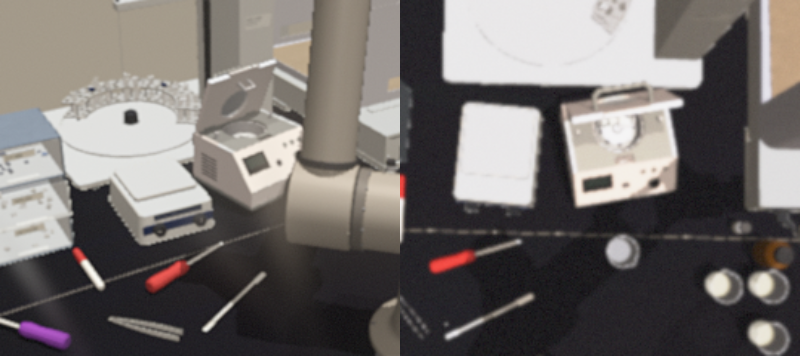

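The picture shows the lid wide open, the red driver lying at its old place, and the beaker, bottle, vial, marker and cups undisturbed. I'll do one numeric check of the lid angle, compare bystanders, and hand in.

```bash
python3 - <<'E'
from h import *
t=capture('top');y=.173;X=np.array([np.cos(y),np.sin(y),0]);Hn=np.array([674.2,-3.5,125])
for th in(1.0,1.1,1.2,1.25):print(th,px(t,Hn-116*np.cos(.371+th)*X+[0,0,116*np.sin(.371+th)])+[.4,.8])
im=t['img'].mean(2).astype(int);print(im[148:166,328])
d=cv2.absdiff(cv2.imread('pics/b.png'),cv2.imread('pics/k_t.png')).mean(2)
for n,u,v in(('driver',237,258),('beaker',327,255),('marker',190,229),('bottle',420,256),('vial',401,240)):print(n,d[v-12:v+12,u-12:u+12].mean().round(1))
E
```

```text
1.0 [328.34898458 161.81314864]
1.1 [327.77308827 157.6222194 ]
1.2 [327.13770605 153.48087552]
1.25 [326.80032444 151.44599051]
[232 232 231 218 191 179 154 105  61  86 155 204 206 175 149 143 148 153]
driver 14.2
beaker 3.5
marker 2.5
bottle 3.3
vial 2.9
```

```bash
python3 - <<'E'
from h import *
t=capture('top');s=capture('scene');y=.173;X=np.array([np.cos(y),np.sin(y),0]);Hn=np.array([674.2,-3.5,125])
f=lambda th:Hn-116*np.cos(.371+th)*X+[0,0,116*np.sin(.371+th)]
b=cv2.imread('pics/b.png').mean(2).astype(int);print(px(t,f(0))+[.4,.8],b[190:202,328]);k=t['img'].mean(2).astype(int)
for c in(318,322,326,330,334,338):print(c,'shut min row',188+b[188:204,c].argmin(),k[150:165,c])
# lid's front top edge, 122 mm from the hinge, 0..10 mm thick
L=np.array([-np.sin(y),np.cos(y),0])
g=lambda th,r,h,q:Hn+(-r*np.cos(th)+h*np.sin(th))*X+[0,0,r*np.sin(th)+h*np.cos(th)]+q*L
for th in(1.05,1.1,1.15,1.2,1.25):print(th,'scene px lid corner',px(s,g(th,122,10,95)).round(1),px(s,f(th)+40*L).round(1))
im=s['img'];cv2.imwrite('pics/l.png',cv2.resize(im[125:215,250:340,::-1],None,fx=6,fy=6,interpolation=cv2.INTER_CUBIC))
E
```

```text
[329.8146178  195.31308104] [241 244 242 228 195 185 193 222 241 244 245 245]
318 shut min row 197 [232 229 215 191 186 185 150  98  68 123 193 220 204 165 149]
322 shut min row 196 [232 226 206 178 176 155 104  66  99 176 220 211 173 147 144]
326 shut min row 195 [231 222 194 181 165 128  81  80 144 202 215 192 159 146 141]
330 shut min row 195 [231 223 201 186 150  95  61  91 154 195 190 161 145 144 151]
334 shut min row 194 [219 191 181 157 105  60  70 112 143 154 149 145 146 151 153]
338 shut min row 193 [217 191 169 129  78  63 100 135 149 142 136 140 153 154 158]
1.05 scene px lid corner [272.6 161.1] [279.4 152.3]
1.1 scene px lid corner [271.4 159.9] [278.3 151.6]
1.15 scene px lid corner [270.2 158.6] [277.1 151. ]
1.2 scene px lid corner [269.  157.5] [275.9 150.4]
1.25 scene px lid corner [267.8 156.5] [274.8 150. ]
```

```bash
python3 -c "
from plant import bot,get_obs
print(get_obs()['time'],get_obs()['contact_force']);print(bot.close_job())"
```

```text
32.7 [ 0.5695665  -0.37259937 -0.63782239]
the job is handed in; nothing more can be done
None
```

The job is done and handed in at 32.7 s: the lid is fully open and staying up, and the red screwdriver is back on the bench at its old spot.

- **Pressing the catch:** The shaft went into the release hole without touching the panel and met the catch at about 27 mm. The lid sprang up at about 33 mm depth. I read that one step late and pressed about 4 mm more. The axial force never read above about 10 N, and I saw no sharp rise that would mean the hard stop.
- **Raising the lid:** I pushed the handle bar along its arc with closed fingers. At the end the force rose from about 6 to 10 N with only about a millimetre more travel, so I took it to be against its stop. I then backed the arm well clear.

**Last checks:**
- The final scene and top pictures show the lid up.
- The beaker, marker, bottle and vial match the first top picture. The driver's patch differs a little more (14 grey levels against about 3 for the others), so it may lie slightly shifted.
- In the top view the grey band I take for the handle bar fits about 1.2 rad. A darker line below it, which I took for the gap behind the bar, would read as about 1.14 rad if it were the bar.
- The close-up to settle that was refused because the picture limit was reached, so full opening rests mainly on the force at the stop.

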